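# Raise the fume hood sash to the marker and start the fan

### The arm

A 6-joint arm with a two-finger parallel gripper is mounted at the origin on a cart in front of the work surface, level with it; the furniture and walls round the work are solid. World frame = base frame: x ahead of the robot, y to its left, z up, the work surface at z = 0. Lengths are in m, angles in degrees, forces in N, time in s.
With the tool pointing down it reaches from about 0.4 to 0.825 m from the base axis. Payload 7 kg.
Tool frame: the origin (TCP) lies at the very end of the fingers, on their centre line; the grasp point (between the pads) lies 19 mm behind it (r.grasp_offset is the z of the grasp point in the tool frame, in m); z points along the fingers, y is the direction in which the jaws open and shut (so a half turn about z gives the same grasp; the last joint's range is limited). The gripper opens to 88 mm and grips with 3 to 60 N. Pads are 19 mm wide; open, the fingers measure 130 mm over their backs; the gripper's body (78 mm by 193 mm) begins 47 mm behind the grasp point.
Start: joints at [90.476, 20.546, 0.682, 0, -70.136, -16.507], TCP at [0.186, 0.649, 0.227] pointing down, gripper open.
Joint ranges: [-176.03, 176.03], [-82.01, 121.73], [-58.28, 71.71], [-173.87, 95.51], [-174.79, -0.11], [-173.66, 173.66]. Speed limits (degrees/s): [136.94, 136.94, 172.46, 180, 180, 180].

### API

Orientations are given as [roll, pitch, yaw] about the fixed x, y, z axes, in that order (R = Rz(yaw) Ry(pitch) Rx(roll)).
In Python, from plant import r, capture, calibration, order gives the robot as it stands.
- The arm moves only by the tool servo_tool, never from a script. Its arguments are lists of equal length, an entry for each row: "grip": the closure, from -1 (fully open) to 1 (shut), so that 0 is half open; "translation": the shift along the tool's x, y, z in m, a list of three; "turn": the turn about the tool's z in rad. A call has 1 to 10 rows; each row is the pose to reach, as a shift and turn from the pose commanded when the call began, along the tool's axes at that moment; what a row does not reach only later rows make up. A row lasts 1/12 s, in which the tool goes at most 41.7 mm and 7.16 degrees, less where a joint would pass 70% of its speed; a pose out of reach is approached as far as the arm can. A call with a gripper value outside its range is refused whole. The fingers move at their own pace and stop on an object; "newtons" is the grip in N (left out, the last holds). Time passes only in rows, so rows that repeat a pose let the fingers close. It gives the time, the measured TCP pose, the force and the opening at its end, in the units of the state.
- r.get_state(): the state, without advancing time (a new reading comes with each control period).
- capture(name): name is "side" or "top" or "wrist"; returns (picture, depth): 400x640x3 uint8, blue, green, red; 400x640 float32, m along the optical axis (not along the pixel's ray), 0 where there is no reading.
- calibration(name): a dict with "fx", "fy", "cx", "cy" (pixels), "view" (4x4, takes a point from world to camera coordinates). Camera axes: x right, y up, looking along -z (the intrinsics and any distortion apply to the point x, -y, -z); pixel columns grow to the right and rows downward; lengths in m; the calibration is good to about 2 mm. The wrist camera is an equidistant fisheye: a pixel r from the principal point sees the ray r / f radians off the axis. A picture is of the moment at which its call begins: read the wrist's pose just before it. calibration takes no time and is no camera call; for the wrist camera it gives the pose at the moment of the call.
- order.close_job(): hands the job in, once; it reports no verdict.
The state is a dict: "time_s": time; "joints": joint angles; "qd": joint speeds; "joint_torque": joint torques, N m; "tcp_pos": TCP position; "eef_rot": TCP orientation; "contact_force": force on the tool from outside, world axes, zero at the start; "moment": the same for the moment, N m; "gripper_width": finger opening in m.
Only numpy, scipy, OpenCV 4.12 (cv2) and the standard library are available. Lean on these libraries where they do the work, as an engineer would, in place of code of your own. Each camera call takes 0.05 s, during which the arm holds its last target.

### The job

Get the little fume hood on the bench ready for soldering: with the fingers beneath the lip of its sliding window, push the window up until the lip is level with the fin of the marker clip on the left post, and let go of it there. Then press the push button on the separate fan switch box down and release it, with the window still at the mark. Only push: do not pinch the lip, and leave the marker clip and the loose things on the bench where they are.

Things in the scene. Friction and masses are not known exactly. Their poses are not given: they have to be found in the camera images.
- hood: Fume hood, a fixed grey sheet-metal box 230 mm wide, 205 deep, 265 high, duct collar on its roof. Its front faces the robot; above a 70 mm plinth it leans back 40 degrees from vertical: two posts 220 mm apart, between them a fixed sill panel below and the sliding clear window (sash) above. Origin: centre of its underside; x into the hood, y left, z up.
- lip_mid (a point): Middle of the window's lip, a ledge along its lower edge, 170 mm wide, 12 mm thick, standing out square from the window; 20 mm inside its rounded outer edge, 20 mm out from the window frame, half-way through its thickness. z runs up the slant (the sliding direction), -x out of the window (40 degrees upward), y left. About 125 mm above the bench when shut; the space under it is open.
- lip_front (a point): Middle of the lip's rounded outer edge, 20 mm out from lip_mid along its -x; same axes.
- sash_lip: The lower aluminium part of the lip: its whole underside and outer edge, where it is to be pushed. Origin in the window's plane, midway along the lip; axes as lip_mid.
- sash_lip_cap: Black rubber strip 4 mm thick that covers the whole upper side of the lip. Origin and axes as sash_lip. Touching it and the underside together counts as pinching.
- sash (a joint): Travel of the window up the slant in m: 0 shut, 0.115 at its upper stop. Balanced by hidden counterweights: it stays where it is left; it takes about 2 to 6 N to move, up or down.
- mark (a point): Middle of the end of the flat steel fin (4 mm thick) of the dark clip on the hood's left post: this is the marked height. Same axes as lip_mid; it lies 9 mm to the left of the lip's left end. The window is at the mark when lip_mid and mark have the same position along the slant (their common z axis).
- marker (a joint): Position of the clip along the post in m; the sash joint at the mark has this same value. Clamped: not to be moved.
- fan_button (a joint): Travel of the push button in m: 0 up, 0.006 fully down; sprung, about 5 N when fully down; counts as pressed beyond 0.004, points straight up.
- fan_button_top (a point): Centre of the top of the round dark grey button (diameter 36 mm) in a black collar on the fan switch box, a fixed flat grey metal box of 80x80x44 mm with a cable gland at its back; it stands to the left or to the right of the hood. z up.
- burr_stand: round wooden stand with upright burrs, 56x56x52 mm; bystander, not to be moved. Origin at the centre of its underside.
- ring_clamp: wooden ring clamp, 31x141x23 mm, lying in front of the hood; bystander, not to be moved. Origin at the centre of its underside.
- pliers: small pliers, 135x43x13 mm, lying flat; bystander, not to be moved. Origin at the centre of its underside.
- film_can: black film can, diameter 34, 48 mm high; bystander, not to be moved. Origin at the centre of its underside.
- alu_lid: round aluminium lid, diameter 44, 13 mm high; bystander, not to be moved. Origin at the centre of its underside.
- eraser: white eraser, 18x42x11 mm; bystander, not to be moved. Origin at the centre of its underside.
- paste_pot: low round pot with lid, diameter 65, 29 mm high; bystander, not to be moved. Origin at the centre of its underside.

How it is judged:
By the outcome, as a careful person would: the job done as asked, in the order asked, and still so for the second after the job is handed in, with the robot touching nothing.
It also fails if it takes over 58 s, if anything falls off the work surface, if the arm or the gripper's body presses on something with over 40 N, if the wrist force passes 120 N, or if a joint passes its speed limit or range.

## Working session

There is one attempt and no reset: what is moved stays moved. The work goes in short steps, Python scripts to look and compute and a tool call to move; the robot and the scene stay as the last step left them, time stands still between calls to the robot, and variables do not carry over. Pictures are saved under pics/ and viewed, and the job is handed in when it is done.

Besides the shell and the picture viewer there is one more tool, called after ">>>" as a command line: name --pt "numbers of a row" for each row, then --argument value for the rest. servo_tool: Moves the arm, as the interface text tells. Its arguments: {"type":"object","properties":{"grip":{"type":"array","items":{"type":"number"}},"translation":{"type":"array","items":{"type":"array","items":{"type":"number"}}},"turn":{"type":"array","items":{"type":"number"}},"newtons":{"type":"number"}},"required":["grip","translation","turn"]}

```bash
ls; mkdir -p pics; cat > h.py <<'E'
import numpy as np, cv2
from plant import r, capture, calibration, order
def shot(n,f):
    c=calibration(n); im,d=capture(n); cv2.imwrite('pics/%s.png'%f,im); np.savez('pics/%s.npz'%f,im=im,d=d,view=c['view'],k=[c['fx'],c['fy'],c['cx'],c['cy']]); return im,d,c
def w(f,u,v,dep=None):
    z=np.load('pics/%s.npz'%f); fx,fy,cx,cy=z['k']; d=z['d'][int(v),int(u)] if dep is None else dep
    p=np.array([(u-cx)/fx*d,-(v-cy)/fy*d,-d,1]); return (np.linalg.inv(z['view'])@p)[:3]
E
python3 - <<'E'
from h import *
print(r.get_state())
for n in ('side','top','wrist'):
    im,d,c=shot(n,n+'0'); print(n,c)
E
```

```text
pics
{'time_s': 0.0, 'joints': array([ 9.04760374e+01,  2.05917365e+01,  6.32896007e-01, -1.99288432e-02,
       -7.01348309e+01, -1.65065248e+01]), 'qd': array([-0.03135613,  0.04161153, -0.03711408, -0.08899902, -0.04037052,
       -0.01468055]), 'joint_torque': array([-6.83139187e-04, -5.82720852e+01,  2.93073517e+01,  6.99724406e+00,
        7.07796498e-03, -1.50551791e-04]), 'tcp_pos': array([0.1862967 , 0.64827138, 0.22561321]), 'eef_rot': array([ 1.79904866e+02, -8.65474953e-03, -1.60372675e+01]), 'contact_force': array([-0.43432594,  0.68638812, -0.5727489 ]), 'moment': array([-0.03177676, -0.00162915,  0.00261192]), 'gripper_width': 0.08769996642390154}
side {'fx': 400.7838193542437, 'fy': 400.7838193542437, 'cx': 322.3913188510561, 'cy': 196.64901770390577, 'view': array([[-0.9616244 , -0.27323009,  0.02497662,  0.49216981],
       [ 0.1522629 , -0.45571508,  0.87700615, -0.18372832],
       [-0.22824224,  0.84715352,  0.47982954, -1.03541319],
       [ 0.        ,  0.        ,  0.        ,  1.        ]])}
top {'fx': 376.3198826129624, 'fy': 376.3198826129624, 'cx': 316.00972204366525, 'cy': 193.85343652688127, 'view': array([[ 2.75526064e-02, -9.99616406e-01,  2.80978225e-03,
        -7.37558620e-03],
       [ 9.96842933e-01,  2.76853327e-02,  7.44156519e-02,
        -5.22736025e-01],
       [-7.44648963e-02,  7.50566409e-04,  9.97223353e-01,
        -1.10413703e+00],
       [ 0.00000000e+00,  0.00000000e+00,  0.00000000e+00,
         1.00000000e+00]])}
wrist {'fx': 309.70691628693146, 'fy': 309.70691628693146, 'cx': 321.3569464880929, 'cy': 199.73507141559267, 'view': array([[-2.77085360e-01, -9.60845254e-01,  3.18008415e-04,
         6.74240863e-01],
       [ 9.28657624e-01, -2.67888116e-01, -2.56575477e-01,
         3.25752787e-02],
       [ 2.46614520e-01, -7.07979875e-02,  9.66524145e-01,
        -3.89651863e-01],
       [ 0.00000000e+00,  0.00000000e+00,  0.00000000e+00,
         1.00000000e+00]])}
```

View pics/side0.png

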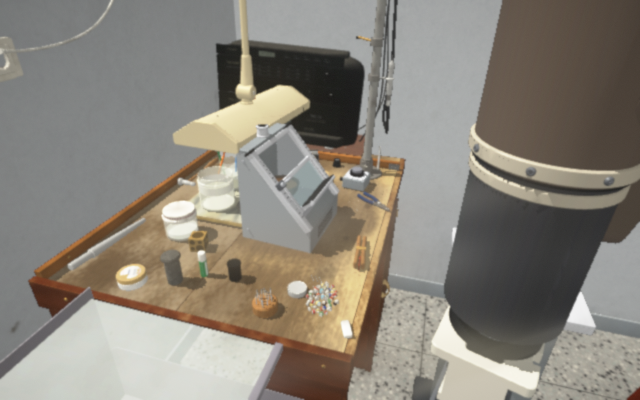

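View pics/top0.png

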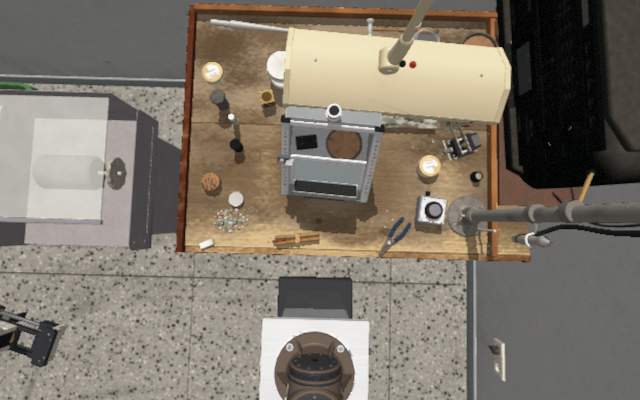

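View pics/wrist0.png

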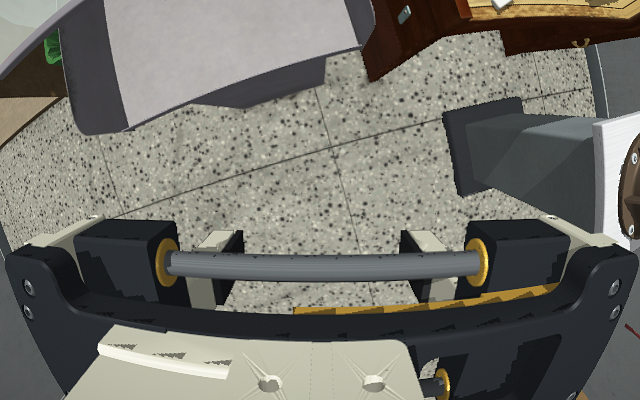

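```bash
python3 - <<'E'
from h import *
a=cv2.imread('pics/top0.png')[90:260,260:480]; cv2.imwrite('pics/ta.png',cv2.resize(a,None,fx=3.5,fy=3.5,interpolation=cv2.INTER_CUBIC))
a=cv2.imread('pics/side0.png')[110:280,230:410]; cv2.imwrite('pics/sa.png',cv2.resize(a,None,fx=3.5,fy=3.5,interpolation=cv2.INTER_CUBIC))
c=calibration('wrist'); print(np.linalg.inv(c['view'])[:3,3])
E
```

```text
[0.25267725 0.62901561 0.38487337]
```

View pics/ta.png

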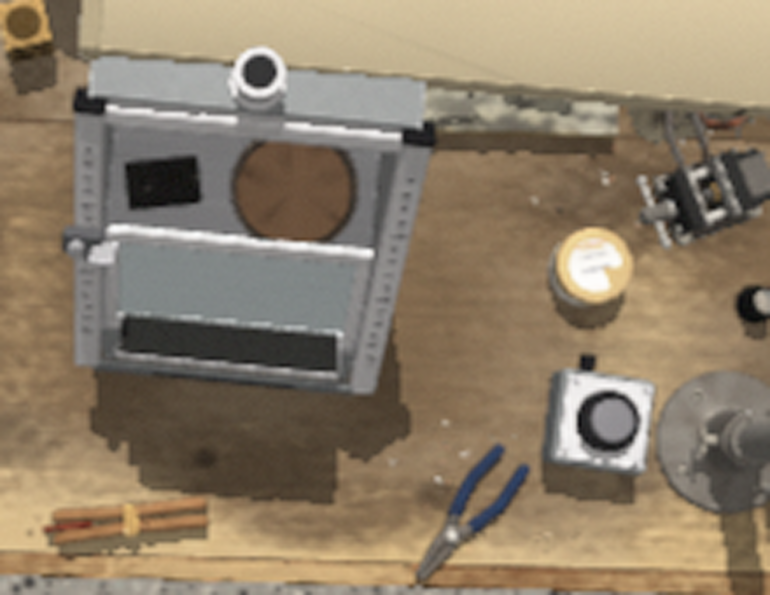

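View pics/sa.png

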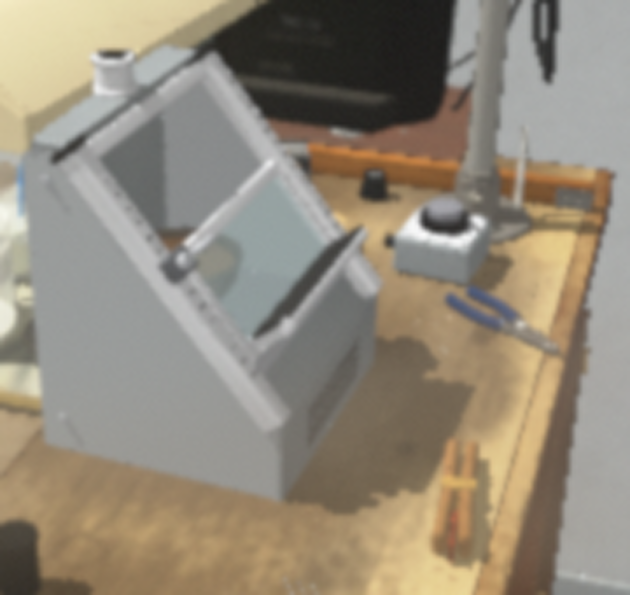

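```bash
python3 - <<'E'
from h import *
np.set_printoptions(precision=4,suppress=True)
def t(u,v): return w('top0',260+u/3.5,90+v/3.5)
for n,u,v in [('postLlow',88,345),('postLhi',90,125),('postRlow',365,375),('postRhi',415,155),('capL',130,335),('capR',330,355),('capM',230,345),('capfrontL',120,345),('capfrontR',330,367),('fin',103,250),('fin2',95,250),('clip',78,240),('btn',610,418),('box',565,385),('boxR',640,455),('clampL',60,525),('clampR',200,515),('pliers',500,455),('plhandR',520,475),('pl tip',425,575),('pole',715,440),('roofL',110,80),('roofR',400,90)]:
    print(n,t(u,v))
# plane of posts
z=np.load('pics/top0.npz')
P=[]
for (u0,v0),(u1,v1) in [((90,130),(88,220)),((88,270),(86,350)),((413,160),(368,370))]:
    for s in np.linspace(0,1,30): P.append(t(u0+s*(u1-u0),v0+s*(v1-v0)))
P=np.array(P); c=P.mean(0); n=np.linalg.svd(P-c)[2][2]; n*=np.sign(n[2]); print('n',n,'tilt',np.degrees(np.arcsin(n[2])),'yaw',np.degrees(np.arctan2(-n[1],-n[0])), np.abs((P-c)@n).max(),c)
E
```

```text
postLlow [0.5297 0.0937 0.0927]
postLhi [0.6656 0.0839 0.258 ]
postRlow [ 0.5119 -0.1279  0.0914]
postRhi [ 0.6511 -0.1376  0.2581]
capL [0.5346 0.0583 0.1352]
capR [ 0.5232 -0.0948  0.1389]
capM [ 0.5288 -0.0184  0.1381]
capfrontL [0.5259 0.0653 0.1435]
capfrontR [ 0.5136 -0.0945  0.1439]
fin [0.5895 0.0766 0.1986]
fin2 [0.5897 0.0825 0.1969]
clip [0.5965 0.0949 0.1973]
btn [ 0.484  -0.3312  0.0678]
box [ 0.5114 -0.3008  0.0449]
boxR [ 0.4549 -0.3628  0.0467]
clampL [0.3827 0.1183 0.0183]
clampR [0.3942 0.0002 0.0157]
pliers [ 0.4521 -0.2551  0.0109]
plhandR [ 0.4355 -0.2726  0.0099]
pl tip [ 0.3486 -0.1925  0.0106]
pole [ 0.4692 -0.4274  0.0408]
roofL [0.6955 0.0709 0.2639]
roofR [ 0.6934 -0.1254  0.2664]
n [-0.767   0.053   0.6394] tilt 39.74842826817024 yaw -3.9516962959602253 0.004174736362652932 [0.5924 0.0153 0.1757]
```

```bash
python3 - <<'E'
from h import *
np.set_printoptions(precision=4,suppress=True)
for u,v in [(290,95),(290,60),(340,100),(400,110),(480,118),(400,40),(440,0),(334,110)]: print(u,v,w('top0',u,v))
for u,v in [(180,140),(225,147),(305,100)]: print(u,v,w('side0',u,v))
E
```

```text
290 95 [0.7291 0.0735 0.2919]
290 60 [0.7971 0.0735 0.326 ]
340 100 [ 0.7231 -0.0424  0.2845]
400 110 [ 0.7075 -0.1851  0.2709]
480 118 [ 0.6953 -0.3761  0.2655]
400 40 [ 0.792  -0.1457  0.4415]
440 0 [ 1.1398 -0.3628  0.0156]
334 110 [ 0.6965 -0.0287  0.2928]
180 140 [0.8748 0.088  0.2695]
225 147 [0.7447 0.0924 0.2692]
305 100 [ 0.6967 -0.4028  0.2663]
```

>>> servo_tool --grip '[1, 1, 1, 1, 1, 1, 1, 1, 1, 1]' --pt "0.03 0.025 -0.004" --pt "0.06 0.05 -0.008" --pt "0.09 0.075 -0.012" --pt "0.12 0.1 -0.016" --pt "0.15 0.125 -0.02" --pt "0.18 0.15 -0.02" --pt "0.21 0.18 -0.02" --pt "0.226 0.193 -0.02" --pt "0.226 0.193 -0.02" --pt "0.226 0.193 -0.02" --turn '[-0.03, -0.06, -0.09, -0.12, -0.15, -0.18, -0.2, -0.21, -0.21, -0.21]' --newtons 10

```text
time_s: 0.98
tcp_pos: [0.351, 0.3997, 0.2468]
eef_rot: [-180.0, -0.0, -4.1]
contact_force: [-0.3, 1.1, -0.7]
gripper_width: 0.0262
```

>>> servo_tool --grip '[1, 1, 1, 1, 1, 1, 1, 1, 1, 1]' --pt "0.015 0.04 0" --pt "0.03 0.08 0" --pt "0.044 0.12 0" --pt "0.06 0.16 0" --pt "0.074 0.2 0" --pt "0.09 0.24 0" --pt "0.104 0.28 0" --pt "0.12 0.32 0" --pt "0.134 0.36 0" --pt "0.148 0.4 0" --turn '[0, 0, 0, 0, 0, 0, 0, 0, 0, 0]'

```text
time_s: 1.82
tcp_pos: [0.468, 0.0, 0.2467]
eef_rot: [-180.0, -0.0, -3.9]
contact_force: [1.4, 0.3, -0.7]
gripper_width: 0.0007
```

>>> servo_tool --grip '[1, 1, 1]' --pt "0 0 0" --pt "0 0 0" --pt "0 0 0" --turn '[0, 0, 0]'

```text
time_s: 2.07
tcp_pos: [0.4676, 0.0014, 0.2463]
eef_rot: [180.0, 0.0, -4.0]
contact_force: [-0.6, 1.3, 0.5]
gripper_width: 0.0005
```

```bash
python3 - <<'E'
from h import *
s=r.get_state(); print(s['tcp_pos'],s['eef_rot'],s['contact_force'],s['gripper_width'])
shot('wrist','w1')
E
```

```text
[0.46762616 0.00138749 0.24627658] [ 1.79998649e+02  2.90936753e-02 -4.04929449e+00] [-0.63884575  1.3081585   0.51460644] 0.000500150271759173
```

View pics/w1.png

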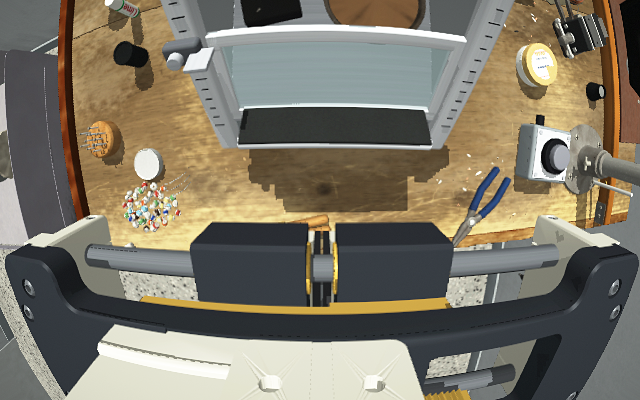

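```bash
cat >> h.py <<'E'
def ww(f,u,v,d=None):
    z=np.load('pics/%s.npz'%f); fx,fy,cx,cy=z['k']
    if d is None: d=z['d'][int(round(v)),int(round(u))]
    a,b=(u-cx)/fx,(v-cy)/fy; t=np.hypot(a,b); k=np.tan(t)/t if t>1e-9 else 1
    return (np.linalg.inv(z['view'])@np.array([a*k*d,-b*k*d,-d,1]))[:3]
def crop(f,u0,v0,u1,v1,k,o): 
    a=cv2.imread('pics/%s.png'%f)[v0:v1,u0:u1]; cv2.imwrite('pics/%s.png'%o,cv2.resize(a,None,fx=k,fy=k,interpolation=cv2.INTER_CUBIC))
E
python3 - <<'E'
from h import *
crop('w1',150,20,310,160,5,'w1a')
E
```

```text
(no output)
```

View pics/w1a.png

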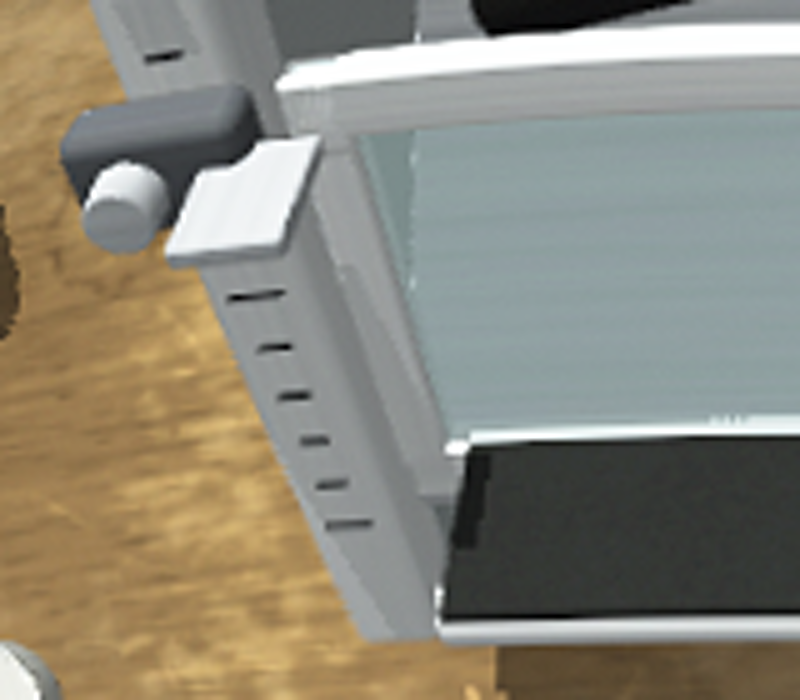

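```bash
cat >> h.py <<'E'
psi=np.radians(-3.9); s40,c40=np.sin(np.radians(40)),np.cos(np.radians(40))
hx=np.array([np.cos(psi),np.sin(psi),0]); hy=np.array([-np.sin(psi),np.cos(psi),0])
U=s40*hx+[0,0,c40]; N=-c40*hx+np.array([0,0,s40])
def hc(p): return np.array([p@U,p@hy,p@N])
E
python3 - <<'E'
from h import *
np.set_printoptions(precision=4,suppress=True)
def q(l,u,v):
    p=ww('w1',u,v); print(l,u,v,p,'U,y,N',hc(p))
for u,v in [(250,200),(230,220),(270,210),(290,170),(220,190)]: q('fin',150+u/5,20+v/5)
for u,v in [(500,480),(500,560),(500,600),(700,480),(700,600)]: q('cap',150+u/5,20+v/5)
for u,v in [(320,110),(320,140),(400,110),(400,140),(420,112),(420,140)]: q('cap',u,v)
for u,v in [(500,625),(500,632),(500,636),(700,632),(700,637)]: q('edge',150+u/5,20+v/5)
for u,v in [(300,500),(235,330)]: q('post',150+u/5,20+v/5)
for u,v in [(552,158),(548,150),(535,165),(530,175)]: q('btn',u,v)
E
```

```text
fin 200.0 60.0 [0.5874 0.0765 0.1993] U,y,N [ 0.526   0.1163 -0.3168]
fin 196.0 64.0 [0.5841 0.0781 0.2033] U,y,N [ 0.5269  0.1176 -0.3117]
fin 204.0 62.0 [0.5848 0.0727 0.2016] U,y,N [ 0.5263  0.1123 -0.3135]
fin 208.0 54.0 [0.5916 0.0716 0.1957] U,y,N [ 0.5261  0.1116 -0.3226]
fin 194.0 58.0 [0.5904 0.0822 0.1965] U,y,N [ 0.5256  0.1221 -0.3207]
cap 250.0 116.0 [0.5453 0.0599 0.1285] U,y,N [ 0.4456  0.0969 -0.3311]
cap 250.0 132.0 [0.5311 0.0582 0.1416] U,y,N [ 0.4465  0.0942 -0.3119]
cap 250.0 140.0 [0.5244 0.058  0.1455] U,y,N [ 0.4452  0.0935 -0.3042]
cap 290.0 116.0 [0.5416 0.0236 0.1305] U,y,N [ 0.4463  0.0604 -0.3288]
cap 290.0 140.0 [0.5213 0.0235 0.1477] U,y,N [ 0.4464  0.0589 -0.3023]
cap 320 110 [ 0.5449 -0.0031  0.1265] U,y,N [ 0.4465  0.034  -0.3353]
cap 320 140 [ 0.5193 -0.0014  0.146 ] U,y,N [ 0.4449  0.034  -0.3031]
cap 400 110 [ 0.5415 -0.076   0.1246] U,y,N [ 0.4461 -0.039  -0.3377]
cap 400 140 [ 0.5156 -0.0692  0.1467] U,y,N [ 0.4461 -0.0339 -0.3033]
cap 420 112 [ 0.5393 -0.0952  0.1249] U,y,N [ 0.4457 -0.0583 -0.3369]
cap 420 140 [ 0.5148 -0.0879  0.1446] U,y,N [ 0.4447 -0.0526 -0.305 ]
edge 250.0 145.0 [0.5202 0.0582 0.1465] U,y,N [ 0.4432  0.0934 -0.3004]
edge 250.0 146.4 [0.5188 0.0588 0.1443] U,y,N [ 0.4407  0.094  -0.3007]
edge 250.0 147.2 [0.5181 0.0591 0.1435] U,y,N [ 0.4396  0.0942 -0.3006]
edge 290.0 146.4 [0.5156 0.0244 0.1433] U,y,N [ 0.4394  0.0594 -0.3007]
edge 290.0 147.4 [0.5146 0.0248 0.1407] U,y,N [ 0.4367  0.0597 -0.3015]
post 210.0 120.0 [0.5469 0.1034 0.1155] U,y,N [ 0.4347  0.1404 -0.3383]
post 197.0 86.0 [0.577  0.1005 0.1491] U,y,N [ 0.4799  0.1395 -0.3399]
btn 552 158 [ 0.4822 -0.3149  0.0633] U,y,N [ 0.3715 -0.2814 -0.3443]
btn 548 150 [ 0.4924 -0.3122  0.0566] U,y,N [ 0.3728 -0.278  -0.3562]
btn 535 165 [ 0.4696 -0.2988  0.0437] U,y,N [ 0.3477 -0.2662 -0.3464]
btn 530 175 [ 0.4551 -0.2923  0.0413] U,y,N [ 0.3362 -0.2606 -0.3365]
```

>>> servo_tool --grip '[1, 1, 1, 1, 1, 1, 1, 1, 1, 1]' --pt "0 0.006 0.02" --pt "0 0.013 0.045" --pt "0 0.013 0.07" --pt "0 0.013 0.095" --pt "0 0.013 0.112" --pt "0 0.013 0.118" --pt "0.01 0.013 0.118" --pt "0.02 0.013 0.118" --pt "0.026 0.013 0.118" --pt "0.026 0.013 0.118" --turn '[0, 0, 0, 0, 0, 0, 0, 0, 0, 0]'

```text
time_s: 2.95
tcp_pos: [0.495, -0.0131, 0.1296]
eef_rot: [-180.0, -0.1, -4.0]
contact_force: [-0.3, -0.0, 0.4]
gripper_width: 0.0004
```

```bash
python3 - <<'E'
from h import *
s=r.get_state(); p=s['tcp_pos'];print(p,p@hx,p@hy,s['eef_rot'],s['contact_force'])
shot('wrist','w2')
E
```

```text
[ 0.49501586 -0.01306073  0.12960918] 0.4947578664820089 0.020638157806568025 [-1.79970139e+02 -1.33493274e-01 -3.95878841e+00] [-0.32197289 -0.04197741  0.44693215]
```

View pics/w2.png

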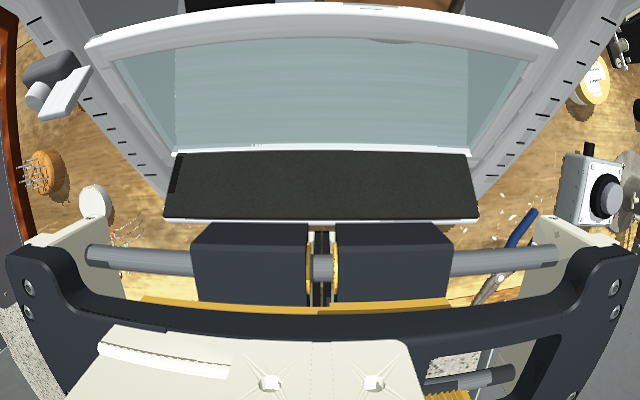

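```bash
python3 - <<'E'
from h import *
np.set_printoptions(precision=4,suppress=True)
p0=r.get_state()['tcp_pos']
for u,v in [(230,230),(300,230),(400,230),(230,290),(400,290),(315,232),(322,232),(322,226),(315,250),(322,280),(312,290),(322,240),(90,240),(20,240)]:
    p=ww('w2',u,v); print(u,v,[(p-p0)@hx,(p-p0)@hy,p[2]-p0[2]])
crop('w2',280,200,370,320,6,'w2a')
for u,v in [(300,216),(340,217),(300,219)]: p=ww('w2',u,v); print('lip',p,p@hx,hc(p))
for u,v in [(300,170),(300,205),(66,95)]: p=ww('w2',u,v); print('cap/fin',p,p@hx,hc(p))
E
```

```text
230 230 [np.float64(0.04001039992803909), np.float64(0.02565213298606828), np.float64(0.07985702243800047)]
300 230 [np.float64(0.04008509040892636), np.float64(0.005740444069249928), np.float64(0.0794449138095025)]
400 230 [np.float64(0.039719804703707944), np.float64(-0.022376863766017205), np.float64(0.07904512945517497)]
230 290 [np.float64(0.026864348319193987), np.float64(0.024143893034780758), np.float64(0.09062116942218232)]
400 290 [np.float64(0.027678108201188704), np.float64(-0.020537191628596397), np.float64(0.0916379923112843)]
315 232 [np.float64(0.011099644393158074), np.float64(0.0034448703001803923), np.float64(0.00425734534105579)]
322 232 [np.float64(-0.03862105377062923), np.float64(-0.0002585897045373355), np.float64(-0.12734794340506697)]
322 226 [np.float64(0.06974073115080502), np.float64(-0.0003477064559422858), np.float64(0.1594852952625039)]
315 250 [np.float64(0.010945807741015442), np.float64(0.0029540958262218573), np.float64(0.02759022053026075)]
322 280 [np.float64(0.02698184546648666), np.float64(-0.00030815541265117436), np.float64(0.0841422346677704
[... 198 characters left out ...]
float64(-0.12927690974694014)]
90 240 [np.float64(0.0345225612868747), np.float64(0.0801121313032791), np.float64(0.0800036126914142)]
20 240 [np.float64(-0.09451758254023361), np.float64(0.5504582203901124), np.float64(-0.17939445359303582)]
lip [ 0.519  -0.0048  0.1472] 0.5181304341245623 [ 0.4458  0.0305 -0.3023]
lip [ 0.5172 -0.0239  0.1472] 0.5175986907411433 [ 0.4455  0.0113 -0.3019]
lip [ 0.5171 -0.0045  0.146 ] 0.516209955626331 [ 0.4436  0.0306 -0.3016]
cap/fin [ 0.5389 -0.0055  0.132 ] 0.5379949889574515 [ 0.447   0.0312 -0.3273]
cap/fin [ 0.5238 -0.005   0.1447] 0.5229091675313509 [ 0.4469  0.0306 -0.3076]
cap/fin [0.5863 0.0737 0.2003] 0.5799031879250229 [ 0.5262  0.1134 -0.3155]
```

View pics/w2a.png

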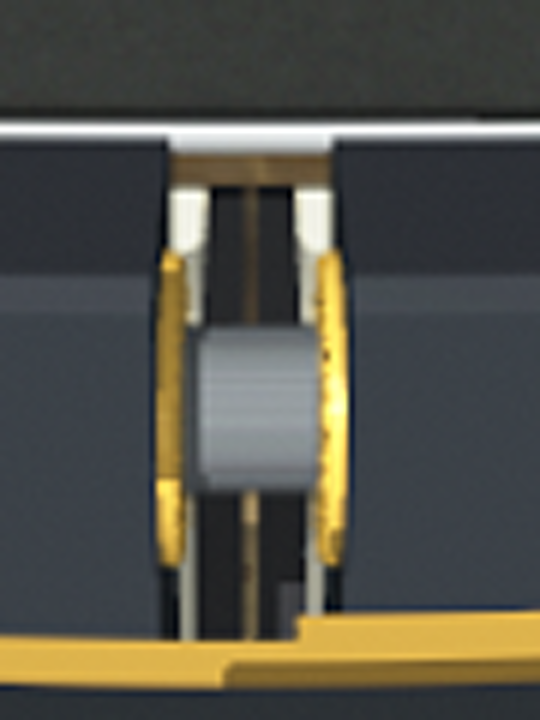

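>>> servo_tool --grip '[1, 1, 1, 1, 1, 1, 1, 1, 1, 1]' --pt "0.003 0 0" --pt "0.006 0 0" --pt "0.0086 0 -0.003" --pt "0.011 0 -0.006" --pt "0.0137 0 -0.009" --pt "0.0163 0 -0.012" --pt "0.0189 0 -0.0153" --pt "0.0214 0 -0.0184" --pt "0.024 0 -0.0214" --pt "0.0266 0 -0.0245" --turn '[0, 0, 0, 0, 0, 0, 0, 0, 0, 0]'

```text
time_s: 3.83
tcp_pos: [0.5181, -0.016, 0.1531]
eef_rot: [180.0, 0.1, -4.0]
contact_force: [-5.5, -0.0, -0.2]
gripper_width: 0.0002
```

```bash
cat > chk.py <<'E'
from h import *
import sys
np.set_printoptions(precision=4,suppress=True)
f=sys.argv[1]
s=r.get_state(); p=s['tcp_pos'];print(s['time_s'],p,p@hx,p@hy,s['eef_rot'],s['contact_force'])
shot('wrist',f)
E
python3 chk.py w3
```

```text
3.8333 [ 0.5181 -0.016   0.1531] 0.5180333774186248 0.019299817087269532 [179.9692   0.115   -4.0183] [-5.5215 -0.026  -0.2   ]
```

View pics/w3.png

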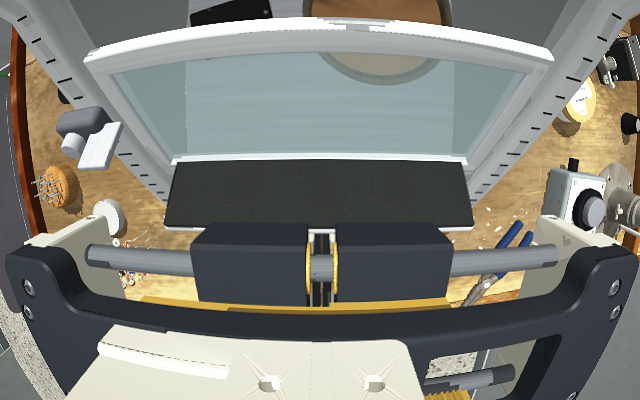

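```bash
cat > ms.py <<'E'
from h import *
import sys
np.set_printoptions(precision=4,suppress=True)
def med(f,pts): 
    a=np.array([hc(ww(f,u,v)) for u,v in pts]); return np.median(a,0),a[:,0].std()
def rect(u0,v0,u1,v1,k=8): return [(u,v) for u in np.linspace(u0,u1,k) for v in np.linspace(v0,v1,k)]
E
python3 - <<'E'
from ms import *
print(med('w2',rect(200,165,450,205)),med('w2',rect(60,90,72,100)))
print(med('w3',rect(200,175,450,215)),med('w3',rect(92,135,110,155)))
print(med('w3',rect(190,170,220,215)),med('w3',rect(420,170,450,215)))
E
```

```text
(array([ 0.446 ,  0.0185, -0.3192]), np.float64(0.0005559210689456291)) (array([ 0.5264,  0.1133, -0.3153]), np.float64(0.0004909898609869477))
(array([ 0.4739,  0.0171, -0.3185]), np.float64(0.0005012698568434739)) (array([ 0.5264,  0.1158, -0.3185]), np.float64(0.011211511311051388))
(array([ 0.474 ,  0.0816, -0.3205]), np.float64(0.0005287619079986273)) (array([ 0.4736, -0.0427, -0.3204]), np.float64(0.0005097190775395843))
```

>>> servo_tool --grip '[1, 1, 1, 1, 1, 1, 1, 1, 1, 1]' --pt "0.0031 0 -0.0037" --pt "0.0063 0 -0.0075" --pt "0.0094 0 -0.0112" --pt "0.0126 0 -0.015" --pt "0.0157 0 -0.0187" --pt "0.0189 0 -0.0225" --pt "0.022 0 -0.0262" --pt "0.0252 0 -0.03" --pt "0.0283 0 -0.0337" --pt "0.0283 0 -0.0337" --turn '[0, 0, 0, 0, 0, 0, 0, 0, 0, 0]'

```text
time_s: 4.72
tcp_pos: [0.5471, -0.018, 0.1876]
eef_rot: [180.0, 0.0, -4.0]
contact_force: [-6.5, 0.4, 5.5]
gripper_width: 0.0008
```

```bash
python3 chk.py w4
```

```text
4.7167 [ 0.5471 -0.018   0.1876] 0.5470960591209927 0.019214306915209388 [179.9608   0.0447  -4.005 ] [-6.4821  0.3856  5.4673]
```

View pics/w4.png

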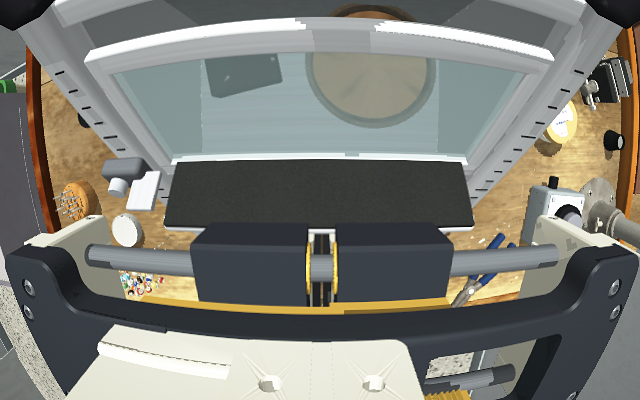

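```bash
python3 - <<'E'
from ms import *
print(med('w4',rect(200,175,450,215)),med('w4',rect(138,178,152,204)))
E
```

```text
(array([ 0.5192,  0.017 , -0.3188]), np.float64(0.0005490209409875788)) (array([ 0.5262,  0.1161, -0.318 ]), np.float64(0.016792245252887292))
```

>>> servo_tool --grip '[1, 1, 1, 1, 1]' --pt "0.0015 0 -0.0018" --pt "0.003 0 -0.0036" --pt "0.0045 0 -0.0054" --pt "0.0058 0 -0.0069" --pt "0.0058 0 -0.0069" --turn '[0, 0, 0, 0, 0]'

```text
time_s: 5.18
tcp_pos: [0.5525, -0.0184, 0.1941]
eef_rot: [180.0, 0.1, -4.0]
contact_force: [-5.9, 0.7, 1.8]
gripper_width: 0.0004
```

```bash
python3 chk.py w5; python3 - <<'E'
from ms import *
print(med('w5',rect(200,175,450,215)),med('w5',rect(144,180,154,204)))
crop('w5',90,140,290,240,4,'w5a')
E
```

```text
5.1833 [ 0.5525 -0.0184  0.1941] 0.5524574430617625 0.01920116312955522 [179.9651   0.0761  -4.0098] [-5.8875  0.735   1.7788]
(array([ 0.5276,  0.017 , -0.3187]), np.float64(0.0005519462357259433)) (array([ 0.5262,  0.1193, -0.3217]), np.float64(0.001343351952421157))
```

View pics/w5a.png

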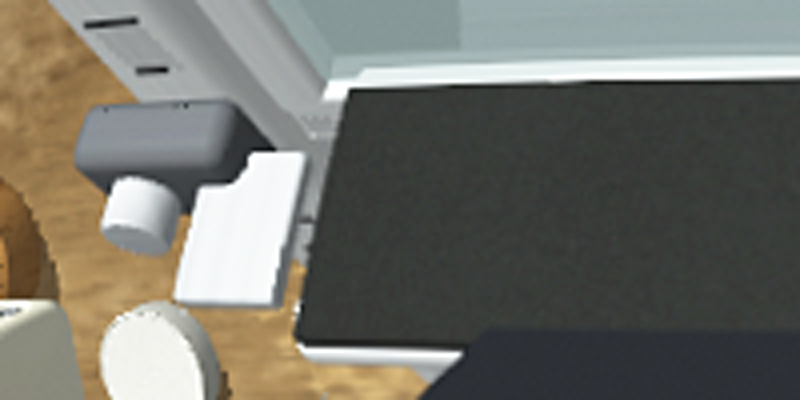

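>>> servo_tool --grip '[1, 1, 1, 1]' --pt "0.0009 0 -0.001" --pt "0.0016 0 -0.002" --pt "0.0016 0 -0.002" --pt "0.0016 0 -0.002" --turn '[0, 0, 0, 0]'

```text
time_s: 5.57
tcp_pos: [0.554, -0.0185, 0.196]
eef_rot: [180.0, 0.1, -4.0]
contact_force: [-6.2, -0.5, 1.7]
gripper_width: 0.0005
```

```bash
python3 chk.py w6; python3 - <<'E'
from ms import *
print(med('w6',rect(200,175,450,215)),med('w6',rect(144,182,154,206)))
E
```

```text
5.5667 [ 0.554  -0.0185  0.196 ] 0.5539908723041074 0.01921957997083845 [179.9687   0.0693  -4.011 ] [-6.1672 -0.5179  1.6617]
(array([ 0.5299,  0.017 , -0.319 ]), np.float64(0.0005536475039845682)) (array([ 0.5266,  0.1201, -0.3216]), np.float64(0.0016693518015304717))
```

>>> servo_tool --grip '[1, 1, 1, 1, 1, 1, 1, 1]' --pt "-0.003 0 0" --pt "-0.01 0 0" --pt "-0.025 0 0" --pt "-0.045 0 0" --pt "-0.065 0 0" --pt "-0.07 0 0" --pt "-0.07 0 0" --pt "-0.07 0 0" --turn '[0, 0, 0, 0, 0, 0, 0, 0]'

```text
time_s: 6.28
tcp_pos: [0.4856, -0.013, 0.1966]
eef_rot: [-180.0, -0.1, -4.0]
contact_force: [0.5, -0.8, -0.3]
gripper_width: 0.0003
```

```bash
python3 chk.py w7; python3 - <<'E'
from ms import *
shot('top','top1')
crop('top1',265,100,465,240,4,'t1a')
E
```

```text
6.2833 [ 0.4856 -0.013   0.1966] 0.48537720251850885 0.020101227859252578 [-179.9603   -0.1419   -3.9561] [ 0.5032 -0.8256 -0.2827]
```

View pics/w7.png

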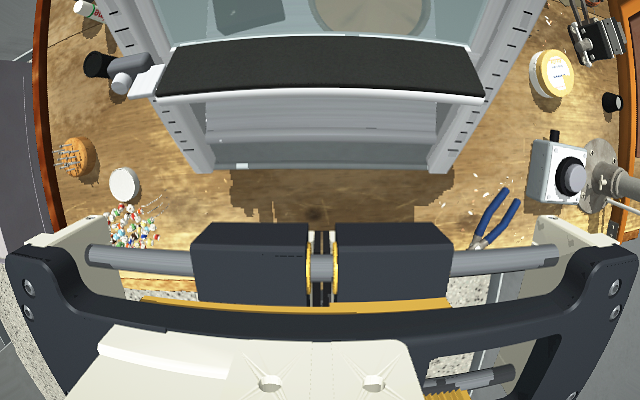

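View pics/t1a.png

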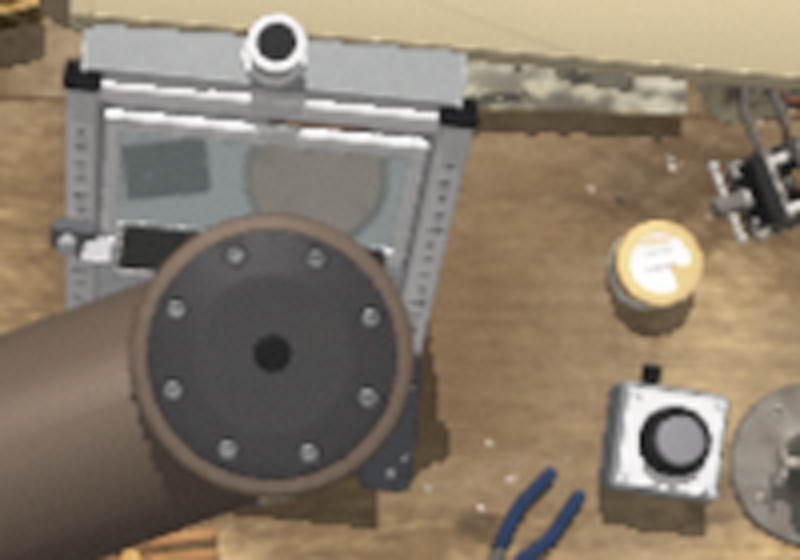

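```bash
python3 - <<'E'
from ms import *
print(med('w7',rect(180,60,460,84)),med('w7',rect(144,74,154,90)))
for u,v in [(574,175),(570,168),(578,182),(574,182)]: print(ww('w7',u,v))
for u,v in [(545,160),(545,190)]: print('box',ww('w7',u,v))
for (u,v) in [(675,440),(690,430),(660,450)]: print('top',w('top1',265+u/4,100+v/4))
crop('w7',500,110,640,230,5,'w7a')
crop('w7',60,30,220,110,5,'w7b')
E
```

```text
(array([ 0.5299,  0.0202, -0.3117]), np.float64(0.0005097997214919579)) (array([ 0.5261,  0.1149, -0.3164]), np.float64(0.0004260567862053017))
[ 0.4878 -0.3248  0.0654]
[ 0.4959 -0.3201  0.0612]
[ 0.479  -0.3328  0.0667]
[ 0.4791 -0.3253  0.0661]
box [ 0.5023 -0.2962  0.0358]
box [ 0.4654 -0.2935  0.0434]
top [ 0.4824 -0.3303  0.0657]
top [ 0.4898 -0.3405  0.0671]
top [ 0.475  -0.3202  0.0639]
```

View pics/w7a.png

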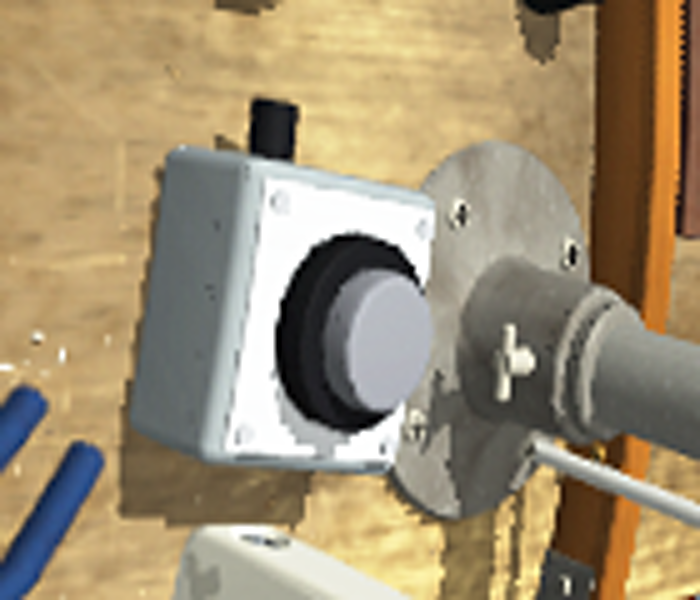

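View pics/w7b.png

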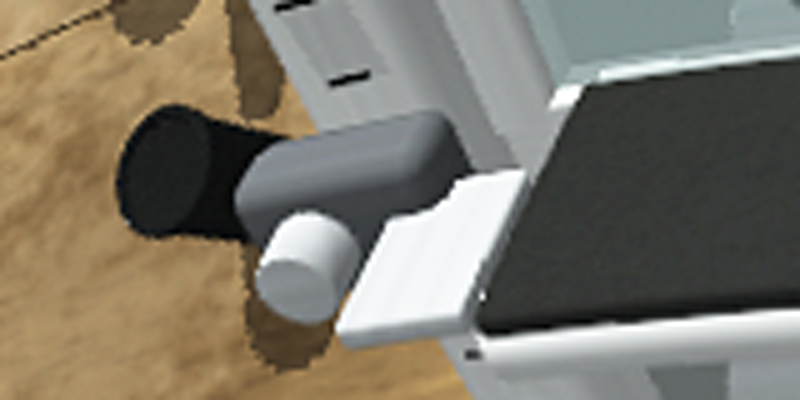

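```bash
python3 - <<'E'
from ms import *
for u in (462,470,480,495,510,540,560,590,620):
    for v in (209,216,222): print(u,v,w('top0',u,v),end=' ')
    print()
for v in (60,90,120,150,170):
    print(v,[w('side0',u,v) for u in (368,373,377)])
E
```

```text
462 209 [ 0.49   -0.433   0.0094] 462 216 [ 0.4681 -0.4198  0.0432] 462 222 [ 0.451  -0.4314  0.0133] 
470 209 [ 0.4887 -0.4389  0.0536] 470 216 [ 0.4682 -0.4352  0.0624] 470 222 [ 0.4512 -0.4397  0.0514] 
480 209 [ 0.4915 -0.487   0.0098] 480 216 [ 0.4674 -0.4386  0.1201] 480 222 [ 0.4525 -0.4878  0.0076] 
495 209 [ 0.4846 -0.4497  0.1824] 495 216 [ 0.4662 -0.4402  0.2019] 495 222 [ 0.4535 -0.5219  0.0307] 
510 209 [ 0.4816 -0.4452  0.2649] 510 216 [ 0.465  -0.4394  0.2758] 510 222 [ 0.4551 -0.5814  0.001 ] 
540 209 [ 0.4775 -0.4437  0.3844] 540 216 [ 0.4633 -0.442   0.3868] 540 222 [ 0.4517 -0.4559  0.3632] 
560 209 [ 0.4744 -0.4315  0.4649] 560 216 [ 0.4619 -0.4342  0.4605] 560 222 [ 0.4607 -0.7829 -0.0762] 
590 209 [ 0.4728 -0.4438  0.522 ] 590 216 [ 0.4612 -0.4421  0.5239] 590 222 [ 0.4518 -0.4573  0.5028] 
620 209 [ 0.4705 -0.4417  0.5856] 620 216 [ 0.4603 -0.4432  0.5833] 620 222 [ 0.4517 -0.455   0.5684] 
60 [array([ 0.5477, -0.784 ,  0.3509]), array([ 0.4741, -0.4389,  0.4115]), array([ 0.4622, -0.4472,  0.411 ])]
90 [array([ 0.5367, -0.7771,  0.2301]), array([ 0.465 , -0.4341,  0.3153]), array([ 0.454 , -0.4526,  0.312 ])]
120 [array([ 0.4746, -0.4401,  0.2074]), array([ 0.4574, -0.4436,  0.2083]), array([ 0.4869, -0.7791,  0.1033])]
150 [array([ 0.4649, -0.436 ,  0.0966]), array([ 0.4919, -0.7757, -0.0371]), array([ 0.4747, -0.783 , -0.0376])]
170 [array([ 0.4574, -0.4281,  0.0208]), array([ 0.4417, -0.451 ,  0.0131]), array([ 0.4284, -0.4647,  0.0091])]
```

>>> servo_tool --grip '[1, 1, 1, 1, 1, 1, 1, 1, 1, 1]' --pt "0.0 0.031 0" --pt "0.0 0.062 0" --pt "0.0 0.093 0" --pt "0.005 0.125 0" --pt "0.008 0.156 0" --pt "0.012 0.187 0" --pt "0.015 0.219 0" --pt "0.017 0.25 0" --pt "0.019 0.281 0.02" --pt "0.019 0.312 0.04" --turn '[-0.07, -0.15, -0.23, -0.31, -0.39, -0.47, -0.55, -0.62, -0.7, -0.77]'

```text
time_s: 7.22
tcp_pos: [0.4836, -0.3283, 0.1558]
eef_rot: [179.8, -0.1, 40.3]
contact_force: [0.7, 0.3, -0.7]
gripper_width: 0.0005
```

>>> servo_tool --grip '[1, 1, 1, 1]' --pt "0 0 0" --pt "0 0 0" --pt "0 0 0" --pt "0 0 0" --turn '[0, 0, 0, 0]'

```text
time_s: 7.55
tcp_pos: [0.4827, -0.3256, 0.1562]
eef_rot: [180.0, -0.0, 40.1]
contact_force: [-0.3, 0.2, 0.1]
gripper_width: 0.0008
```

```bash
python3 chk.py w8; python3 - <<'E'
from ms import *
print(r.get_state()['joints'])
shot('side','side1'); crop('side1',200,90,460,270,3,'s1a')
E
```

```text
7.55 [ 0.4827 -0.3256  0.1562] 0.5037757382819736 -0.2919960431375657 [179.9506  -0.0197  40.1169] [-0.3268  0.2397  0.0856]
[-14.7332  15.0117 -16.9481   0.01   -57.9605 144.8757]
```

View pics/w8.png

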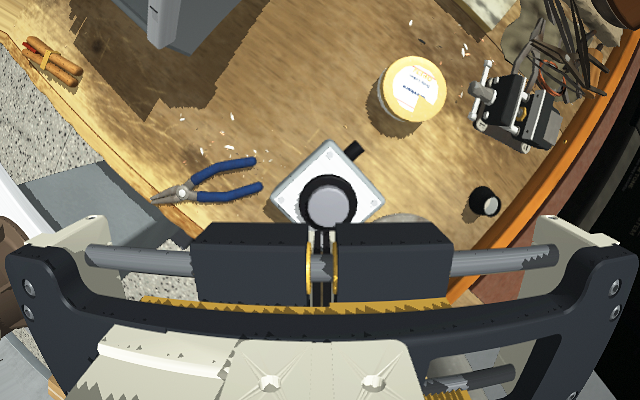

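View pics/s1a.png

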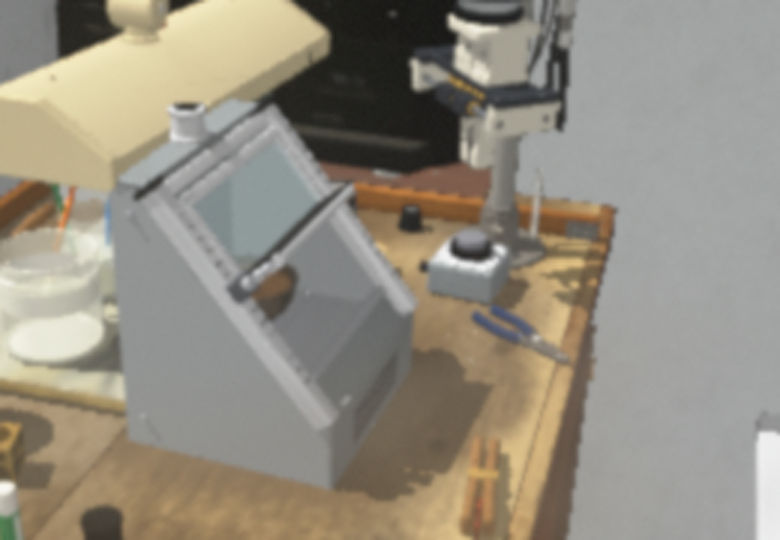

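```bash
python3 - <<'E'
from ms import *
for p in [(325,205),(325,195),(315,205),(335,205)]: print(ww('w8',*p))
E
```

```text
[ 0.4838 -0.3291  0.0673]
[ 0.4904 -0.3236  0.0674]
[ 0.4783 -0.3229  0.0665]
[ 0.489  -0.3357  0.0666]
```

>>> servo_tool --grip '[1, 1, 1, 1, 1, 1, 1, 1, 1, 1]' --pt "-0.001 0.003 0.02" --pt "-0.001 0.003 0.045" --pt "-0.001 0.003 0.065" --pt "-0.001 0.003 0.08" --pt "-0.001 0.003 0.086" --pt "-0.001 0.003 0.089" --pt "-0.001 0.003 0.091" --pt "-0.001 0.003 0.093" --pt "-0.001 0.003 0.094" --pt "-0.001 0.003 0.094" --turn '[0, 0, 0, 0, 0, 0, 0, 0, 0, 0]'

```text
time_s: 8.48
tcp_pos: [0.4839, -0.3287, 0.0626]
eef_rot: [179.9, -0.1, 40.1]
contact_force: [0.3, 2.5, 2.6]
gripper_width: 0.0005
```

>>> servo_tool --grip '[1, 1, 1, 1, 1]' --pt "0 0 0.001" --pt "0 0 0.002" --pt "0 0 0.003" --pt "0 0 0.003" --pt "0 0 0.003" --turn '[0, 0, 0, 0, 0]'

```text
time_s: 8.9
tcp_pos: [0.484, -0.3289, 0.0602]
eef_rot: [179.9, -0.1, 40.2]
contact_force: [-1.8, 5.5, 14.0]
gripper_width: 0.0004
```

```bash
python3 - <<'E'
from ms import *
shot('side','side2'); crop('side2',320,100,420,200,6,'s2a')
shot('wrist','w9'); crop('w9',230,130,420,310,4,'w9a')
# collar height before press
for p in [(300,203),(303,215),(310,184),(340,184),(350,203),(303,195)]: print(ww('w8',*p))
E
```

```text
[ 0.4692 -0.3133  0.0573]
[ 0.4625 -0.3221  0.0578]
[ 0.4876 -0.3093  0.0571]
[ 0.5041 -0.3289  0.0569]
[ 0.5355 -0.2819  0.3152]
[ 0.4761 -0.3109  0.0563]
```

View pics/s2a.png

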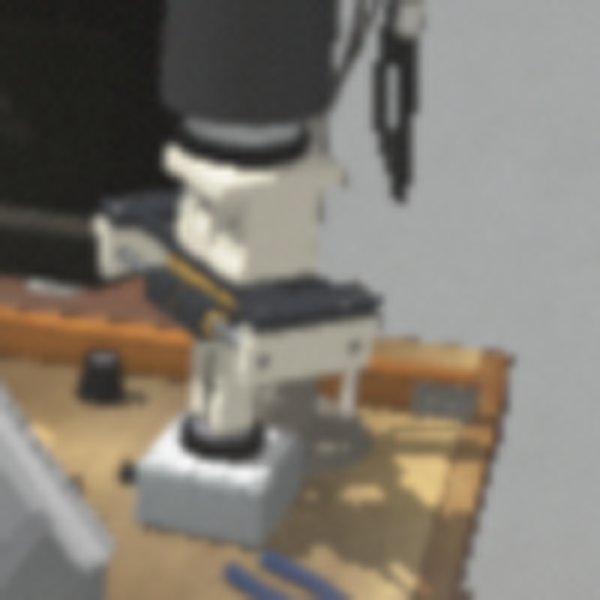

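View pics/w9a.png

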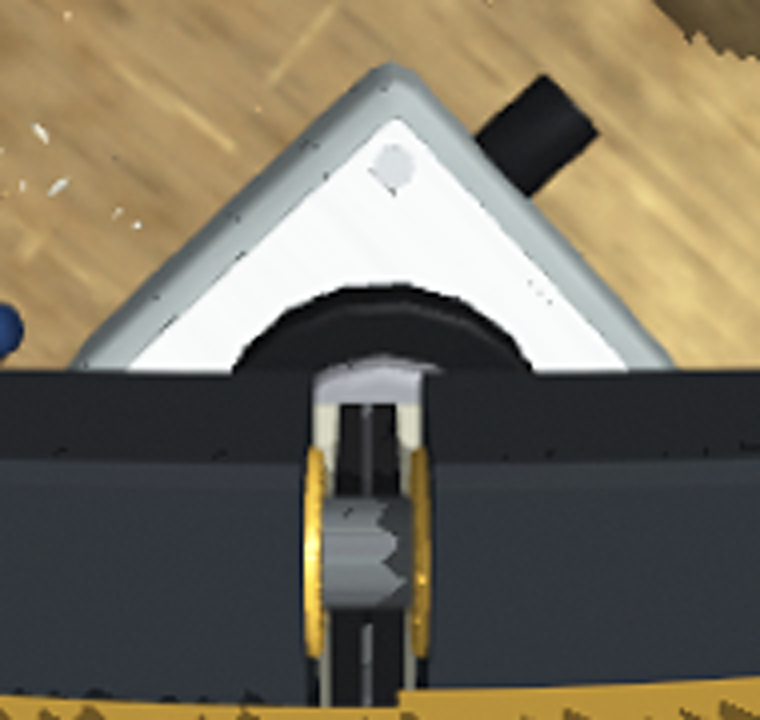

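>>> servo_tool --grip '[1, 1, 1, 1, 1, 1, 1, 1, 1, 1]' --pt "0 0 -0.002" --pt "0 0 -0.006" --pt "0 0 -0.015" --pt "0 0 -0.04" --pt "0 0 -0.07" --pt "0 0 -0.1" --pt "0 0 -0.12" --pt "0 0 -0.12" --pt "0 0 -0.12" --pt "0 0 -0.12" --turn '[0, 0, 0, 0, 0, 0, 0, 0, 0, 0]'

```text
time_s: 9.83
tcp_pos: [0.4825, -0.3286, 0.1782]
eef_rot: [-179.9, 0.0, 40.1]
contact_force: [0.4, 0.0, -0.0]
gripper_width: 0.0005
```

```bash
python3 chk.py w10; python3 - <<'E'
from ms import *
shot('top','top2'); crop('top2',180,90,480,260,2.6,'t2a')
for p in [(325,205),(320,200),(325,212)]: print(ww('w10',*p))
E
```

```text
9.8333 [ 0.4825 -0.3286  0.1782] 0.5037073731961312 -0.29501197514564764 [-179.9455    0.0145   40.0906] [ 0.3558  0.0119 -0.0391]
[ 0.4787 -0.3363  0.0671]
[ 0.4793 -0.3299  0.0666]
[ 0.4735 -0.3407  0.0666]
```

View pics/w10.png

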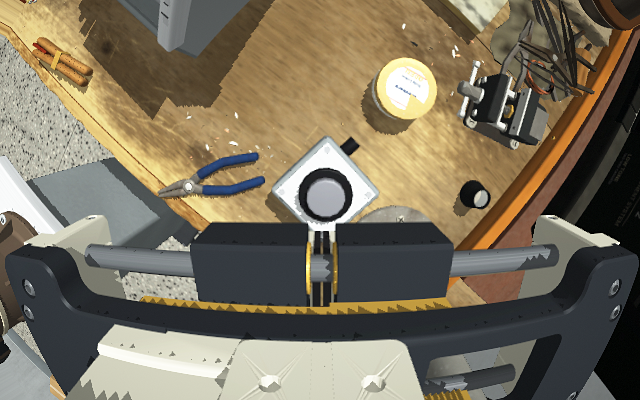

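View pics/t2a.png

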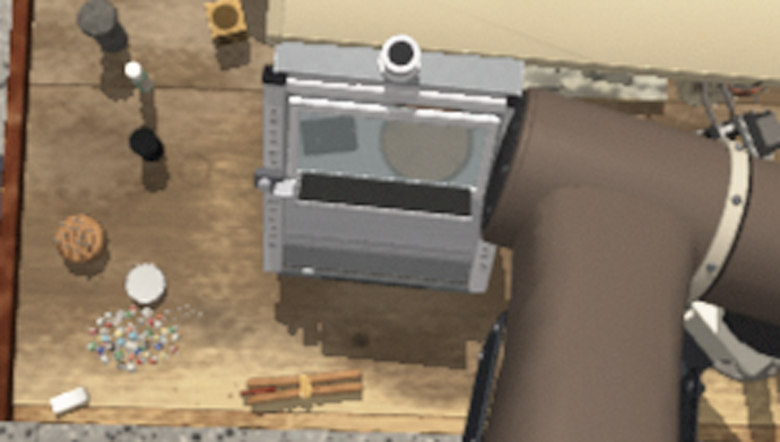

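```bash
python3 - <<'E'
from ms import *
c=np.array([hc(w('top2',180+u/2.6,90+v/2.6)) for u in range(320,460,5) for v in range(185,202,3)])
f=np.array([hc(w('top2',180+u/2.6,90+v/2.6)) for u in range(282,294,3) for v in range(184,192,3)])
print(np.median(c,0),np.median(f,0))
print(order.close_job())
E
```

```text
[ 0.5292  0.0163 -0.321 ] [ 0.5247  0.1136 -0.3218]
the job is handed in; nothing more can be done
None
```

The window is up at the marker clip's fin, and the fan button has been pressed and released. I handed the job in at about 10 s of the 58 s allowed.

- **Window:** I pushed it up with the closed fingertips against the lip's aluminium outer edge. The tool only points straight down, so the tips sat just below that edge instead of under the lip. The push took about 6 N, and I then backed off.
- **Mark check:** The top of the lip should be 4 mm above the top of the fin along the slant. The wrist camera read 3.8 mm just after letting go. The top camera, which is less precise, read 4.5 mm after the button press. The lip is therefore within about 0.5 mm of the mark.
- **Button:** I pressed it to its stop at about 6 mm of travel and 14 N, clear of the collar around it. After release its top read 0.067 m, the same height as before.
- **Surroundings:** The marker clip read the same position throughout. The loose things seen in the last pictures were where they started. At hand-in the arm was clear of everything, with contact force about 0 N. No check failed.

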